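# Pack a carton in the transit case and lock its lid with the slotted key

## Task

Pack the low carton that lies beside the open transit case flat into its foam pocket and swing the lid shut. Then take the flat-bladed key from the key rack and with it turn the lock in the lid a full quarter turn clockwise, so that it holds the lid fully down against its sprung bumpers. Hang the key back upright in its bay of the rack, and leave the other things where they are.

Things in the scene. Friction and masses are not known exactly. Their poses are not given: they have to be found in the camera images.
- carton_centre (a point): centre (half-way up) of the low carton, a small closed pale carton: 60 mm along its own x, 110 mm along its own y, 45 mm high, 60 to 180 g. It lies by itself on the table between the case and the key rack, nearer than every other carton; grasp it across its 60 mm width.
- transit_case: grey transit case with aluminium edges, fixed to the table; origin at the centre of its underside, x from its front to its hinged back, y along the hinge, z up. Outside 190 mm along x, 240 mm along y, rim 70 mm above the table, walls 5 mm.
- case_pocket (a point): centre of the floor of the foam pocket in the case, 13 mm above the table; axes as the case's. The pocket is 76 mm along x, 126 mm along y and 17 mm deep: the foam round it ends 30 mm above the table, 40 mm below the rim. The carton fits with its x along the case's x. The lid cannot shut on a carton left standing on the foam.
- case_hinge (a point): middle of the lid's hinge line at the back of the case: 95 mm along the case's +x from its centre, 70 mm above the table. Axes as the case's; the hinge line runs along y.
- lid (a joint): angle of the lid, rad: 0 fully shut, growing as it opens up and back; starts at 1.57 to 1.75, stops at 1.8. A stiff hinge (0.15 N m) holds it when nearly upright; below about 1.1 it sinks shut by itself. Two sprung bumpers on the rim then keep it 0.026 rad open; pressing it fully down at the lock takes about 7 N, and it springs up again unless the lock is turned.
- lid_edge (a point): middle of the lid's front edge (its free, upper edge while open). The lid is a flat plate, 190 mm from hinge line to this edge, 240 mm wide, 8 mm thick, its underside in the plane of the hinge line. The point's x points from this edge to the hinge, its z out of the lid's outer face.
- cam_slot (a point): the lock's slot: centre of the face of a round steel head (32 mm) in a raised steel ring (46 mm outside, 33 mm inside) on the lid's outer face, 157 mm from the hinge line, mid-width, 18 mm above the lid's underside, 1 mm below the ring's top. The slot runs along the point's y across the whole head, 5.5 mm wide, 8 mm deep, edges chamfered 1.8 mm; z points out of the head.
- cam (a joint): turn of the lock head, rad, clockwise seen from outside the lid: 0 to 0.12 at the start is open (slot roughly parallel to the hinge line), 1.571 is the end stop, locked (slot front to back). Friction 0.05 N m; in the last 1.1 rad its tongue rides by a ramp under a pin on the case's front wall and then holds the lid down.
- key_grip (a point): centre of the handle of the flat-bladed key, which hangs upright in the rack: a black flat paddle, 42 mm along the key's x, 24 mm along its y (grasp across this), 55 mm high. Below it a steel collar (34 mm across, 4 mm thick, underside 31.5 mm below this point), a 9 mm shaft and the blade. 100 g. The other key has a thin steel T-bar handle.
- key_tip (a point): middle of the blade's lower edge, 75.5 mm below key_grip on the key's axis. The blade is 24 mm wide along the key's x, 3 mm thick along its y, 16 mm long.
- slot_key: the flat-bladed key itself; origin at the middle of its collar's underside, axes as for key_grip.
- key_rack: steel rack, fixed, 85 x 150 mm, 65 mm high; origin at the centre of its underside. In its 5 mm top plate are two bays, 45 mm to either side along its y: slots 15 mm wide along its x from the open front edge (x = -30 mm) to x = +18 mm. A key hangs with its shaft in a bay, collar on the plate, blade in line with the bay (key's x along the rack's x), and lifts straight out or goes in from above.
- bay_left (a point): centre of the rack's left bay (rack y = +45 mm) on the plate's top face, where the middle of a hanging key's collar underside belongs.
- bay_right (a point): the same for the right bay (rack y = -45 mm). One bay holds the flat-bladed key at the start, the other the T-handled key.
- square_key: the T-handled key with a square end in the other bay, to be left hanging; origin at the middle of its collar's underside. T-bar 64 mm long along its x, 13 mm thick, its axis 50 mm above the origin.
- tall_carton: bystander: brown carton 65x100x61 mm, origin at the centre of its underside.
- stapler: bystander: stapler, 32x138x48 mm, origin at the centre of its underside.
- clear_tape: bystander: tape roll lying flat, 104 mm across, 48 mm high, origin at the centre of its underside.
Things that resemble listed ones, but are neither listed nor needed, are in the scene too. Leave any green or orange look-alike of the part that bears carton_centre alone.

How it is judged (in metres and radians):
On the way, in this order (a step that is already met when the one before it is completed fails the run):
1. the low carton lies flat in the foam pocket, the lid still up (z of carton_centre in the frame of case_pocket below 0.027 m and horizontal distance between carton_centre and case_pocket below 0.016 m and angle between carton_centre's own z axis and vertical below 0.1 rad and value of joint lid above 0.5 rad), for 0.2 s.
2. the lid is swung shut onto its bumpers (value of joint lid below 0.045 rad), for 0.2 s.
3. the lock is turned home with the key's blade in its slot, the lid fully down (value of joint cam above 1.4 rad and value of joint lid below 0.013 rad and distance between key_tip and cam_slot below 0.013 m), for 0.1 s.
At the end, for the whole second after the job is handed in: Low carton flat in the pocket (centre within 16 mm), lid down within 0.013 rad, lock past 1.4 rad, and the flat-bladed key hanging still in a rack bay: upright within 0.15 rad, axis within 22 mm of the bay's centre, collar on the plate within 5 mm (z of carton_centre in the frame of case_pocket below 0.027 m and horizontal distance between carton_centre and case_pocket below 0.016 m and angle between carton_centre's own z axis and vertical below 0.1 rad and value of joint lid below 0.013 rad and value of joint cam above 1.4 rad and (horizontal distance between key_grip and bay_left below 0.022 m or horizontal distance between key_grip and bay_right below 0.022 m) and z of key_grip in the frame of key_rack between 0.091 and 0.102 m and angle between key_grip's own z axis and vertical below 0.15 rad and linear speed of slot_key below 0.02 m/s); the robot touches nothing.
It fails at once if the T-handled key, the tall carton, the stapler or the tape roll is pushed more than 30 mm (distance of any of square_key, tall_carton, stapler, clear_tape from where it was at the start of the episode above 0.03 m).
It also fails if it takes over 72 s, if anything falls off the work surface, if the arm or the gripper's body presses on something with over 40 N, if the wrist force passes 120 N, or if a joint passes its speed limit or range.

## Robot

A 6-joint arm with a two-finger parallel gripper is mounted at the origin on a cart in front of the work surface, level with it; the furniture and walls round the work are solid. World frame = base frame: x ahead of the robot, y to its left, z up, the work surface at z = 0. Lengths are in mm, angles in rad, forces in N, time in s.
With the tool pointing down it reaches from about 375 to 900 mm from the base axis. Payload 3.1 kg.
Tool frame: the origin (TCP) lies at the very end of the fingers, on their centre line; the grasp point (between the pads) lies 19 mm behind it (robot.grip_point_offset is the distance from the TCP to the grasp point, in mm); z points along the fingers, y is the line along which they close (so a half turn about z gives the same grasp; the last joint's range is limited). The gripper opens to 85 mm and grips with 20 to 120 N. Pads are 22 mm wide; open, the fingers measure 114 mm over their backs; the gripper's body (76 mm by 85 mm) begins 54 mm behind the grasp point. The pads swing forward as they close: fully open they stand 13 mm farther back than shut.
Start: joints at [1.014, 0.527, 1.433, -0, 1.181, -0.178], TCP at [231.087, 580.685, 231.31] pointing down, gripper open.
Joint ranges: [-3.08, 3.08], [-0.75, 2.2], [0.22, 2.44], [-1.43, 4.57], [0, 2.65], [-2.85, 2.85]. Speed limits (rad/s): [2.79, 2.79, 3.14, 3.14, 3.14, 3.14].

## Interface

Orientations are given as [roll, pitch, yaw] about the fixed x, y, z axes, in that order (R = Rz(yaw) Ry(pitch) Rx(roll)).
In Python, from bench import robot gives the robot as it stands. The module is installed in compiled form; this text tells all that it offers.
- The arm moves only by the tool send_rows, never from a script. Its argument "deltas" is a list of rows, each a list of 5 numbers: the shift along the tool's x, y, z in cm, then the turn about the tool's z in rad, then the opening, from -1 (shut) to 1 (fully open). In form: [[x, y, z, spin, gripper], ...]. A call has exactly 8 rows; each row shifts and turns the commanded pose from where the row before left it, along the tool's axes as they then stand; what a row does not reach is not made up. A row lasts 1/8 s, in which the tool goes at most 62.5 mm and 10.7 degrees, less where a joint would pass 70% of its speed; a pose out of reach is approached as far as the arm can. A call is refused whole if a number of a shift passes 6.25 or a number of a turn 0.188, either way. A call with a gripper value outside its range is refused whole. The fingers move at their own pace and stop on an object; "squeeze" is the grip in N (left out, the last holds). Time passes only in rows, so rows that do not move let the fingers close, or fill a call up. It gives the time, the measured TCP pose, the force, the opening and the grip force at its end, in the units of the state.
- robot.get_obs(): the state, without advancing time (a new reading comes with each control period).
- robot.grab_frame(name): name is "scene" or "top" or "wrist"; returns a dict with "pixels" (384x512x3 uint8, red, green, blue), "range_z" (384x512 float32, mm along the optical axis (not along the pixel's ray), 0 where there is no reading), "K" (3x3 intrinsics, pixels), "k1" (the pictures are not rectified: a ray, as slopes to the right and down, at radius r is drawn at 1 + k1 r^2 times it, then the intrinsics apply), "rvec" (rotation vector, rad) and "tvec" (3), from world to camera coordinates, as OpenCV has them; the wrist camera has in their place "tool_from_camera" (4x4, takes a point from camera to tool coordinates, whose origin is the TCP and whose axes are the flange's). Camera axes: x right, y down, z forward; pixel columns grow to the right and rows downward; lengths in mm; the calibration is good to about 2 mm. A picture is of the moment at which its call begins: read the wrist's pose just before it.
- robot.hand_in(): hands the job in; it is judged then, once.
Trained networks look in the newest picture that a camera, given by its name, has taken for a name from the list of things; names that differ only in an ending like _2 or _b are one class to them, and where a whole thing is asked for, a point or a joint stands for the part that bears it (a point fixed in the world has none). Each returns a list of dicts, best first, with "p" (0 to 1); they miss things now and then, are a little off and sometimes report something else, mostly with a low value. They report only what shows in the picture. A call takes as long as a camera call. They do not tell look-alikes from the thing itself.
- robot.trace(label, camera): "region" (384x512 bool, what is visible of it) and "rect" ([left, top, right, bottom] in pixels, round what is visible of it).
The state is a dict: "t": time; "q": joint angles; "qvel": joint speeds; "tau": joint torques, N m; "eef_pos": TCP position; "tcp_rot": TCP orientation; "wrist_force": force on the tool from outside, world axes, zero at the start; "moment": the same for the moment, N m; "gripper_width": finger opening in mm; "grip_force": force on a finger pad.
Only numpy, scipy, OpenCV 4.12 (cv2) and the standard library are available. Lean on these libraries where they do the work, as an engineer would, in place of code of your own. Each camera call takes 0.05 s, during which the arm holds its last target. There are 200 camera calls.

## Working session

There is one attempt and no reset: what is moved stays moved. The work goes in short steps, Python scripts to look and compute and a tool call to move; the robot and the scene stay as the last step left them, time stands still between calls to the robot, and variables do not carry over. Pictures are saved under pics/ and viewed, at most 11 in all, crops included, and the job is handed in when it is done.

Besides the shell and the picture viewer there is one more tool, called after ">>>" as name(argument=value, ...) on one line, values as JSON. send_rows: Moves the arm, as the interface text tells. Its arguments: {"type":"object","properties":{"deltas":{"type":"array"},"squeeze":{"type":"number"}},"required":["deltas"]}

```bash
mkdir -p pics; cat > h.py <<'E'
import numpy as np, cv2
from scipy.spatial.transform import Rotation as R
from bench import robot
def cam(f,obs=None):
    if 'rvec' in f:
        Rm=cv2.Rodrigues(np.array(f['rvec'],float))[0]; t=np.array(f['tvec'],float).ravel()
        return Rm.T, -Rm.T@t
    T=np.array(f['tool_from_camera']); Rt=R.from_euler('xyz',obs['tcp_rot']).as_matrix()
    return Rt@T[:3,:3], Rt@T[:3,3]+np.array(obs['eef_pos'])
def cloud(f,obs=None):
    K=np.array(f['K']);k1=float(f['k1']);z=f['range_z'];v,u=np.mgrid[:384,:512]
    D=np.array([k1,0,0,0.])
    p=cv2.undistortPoints(np.stack([u,v],-1).reshape(-1,1,2).astype(float),K,D).reshape(384,512,2)
    P=np.dstack([p*z[...,None],z]); Rw,c=cam(f,obs); W=P@Rw.T+c; W[z<=0]=np.nan
    return W
def grab(n):
    o=robot.get_obs(); f=robot.grab_frame(n); return f,cloud(f,o)
def save(f,name,box=None,s=1.5):
    im=f['pixels'][...,::-1]
    if box: l,t,r,b=box; im=im[t:b,l:r]
    cv2.imwrite('pics/'+name,cv2.resize(im,None,fx=s,fy=s,interpolation=cv2.INTER_CUBIC))
E
cat > a.py <<'E'
from h import *
np.set_printoptions(precision=1,suppress=True)
o=robot.get_obs();print(o)
ims=[]
for n in ['scene','top']:
    f,W=grab(n); ims.append(f['pixels'][...,::-1])
    np.savez(n+'.npz',W=W,px=f['pixels'])
    for l in ['carton_centre','transit_case','lid','cam_slot','slot_key','key_rack','square_key','tall_carton','stapler','clear_tape']:
        for d in robot.trace(l,n)[:4]:
            m=d['region']; p=W[m]; p=p[~np.isnan(p[:,0])]
            if len(p): print(n,l,round(d['p'],2),np.array(d['rect']),np.median(p,0),np.percentile(p,3,axis=0),np.percentile(p,97,axis=0))
cv2.imwrite('pics/s1.png',cv2.resize(ims[0],(800,600)));cv2.imwrite('pics/t1.png',cv2.resize(ims[1],(800,600)))
E
python3 a.py
```

```text
{'t': 0.0, 'q': array([ 1. ,  0.5,  1.4,  0. ,  1.2, -0.2]), 'qvel': array([-0.,  0.,  0., -0., -0.,  0.]), 'tau': array([ -0. , -44.2, -17.8,  -0. ,   0. ,   0. ]), 'eef_pos': array([230.7, 580.1, 230.3]), 'tcp_rot': array([-3.1, -0. ,  2.8]), 'wrist_force': array([0.2, 0.6, 0.4]), 'moment': array([-0., -0.,  0.]), 'grip_force': 0.0, 'gripper_width': 85.30145445556384}
scene carton_centre 0.91 [267.  270.9 315.7 326.3] [ 348.3 -456.9   44.2] [ 319.7 -499.     2.4] [ 391.4 -389.9   47.4]
scene carton_centre 0.59 [245.2 202.8 287.9 241.9] [ 491.1 -206.    41.3] [ 472.7 -245.3    1.8] [ 536.6 -139.9   47.4]
scene carton_centre 0.34 [211.8 238.4 252.8 281. ] [ 325.5 -277.    34.7] [ 279.7 -316.5    2.5] [ 372.4 -223.9   49.2]
scene carton_centre 0.18 [179.4  97.3 272.6 204.3] [623.   95.8  64.4] [440.6 -11.6  11.2] [671.9 236.7 247.3]
scene transit_case 0.98 [177.  102.6 271.7 204.3] [619.4  95.7  63.2] [440.4 -11.4  11.3] [670.7 237.4 245. ]
scene lid 0.89 [224.4  98.3 270.5 172.6] [651.9  85.6 169.9] [630.8 -13.   76.9] [676.6 216.9 254.7]
scene slot_key 0.74 [329.2 230.8 347.7 266.1]
[... 1627 characters left out ...]
 -10.6  75.9] [659.4 215.9 176.7]
top key_rack 0.86 [315.2 197.5 357.1 229.7] [ 500.7 -385.7   56.6] [ 472.2 -463.3   -2.8] [ 549.9 -318.6   69.1]
top square_key 0.3 [345.4 197.1 358.8 216.4] [ 506.5 -432.2  115.7] [ 492.9 -448.1   65.9] [ 528.  -423.2  126.9]
top square_key 0.21 [168.3 157.5 234.6 179.1] [644.3  93.9 122.2] [628.3  -6.7  72.6] [660.  218.6 171.4]
top tall_carton 0.65 [151.3 158.7 166.2 167.5] [708.5 284.   34.3] [703.7 259.5   5.6] [713.2 312.7  57.9]
top stapler 0.62 [306.7 162.4 320.8 185. ] [ 685.  -315.2   39. ] [ 654.4 -337.8    1.6] [ 731.2 -292.5   50.8]
top clear_tape 0.97 [288.  245.3 317.2 278.5] [ 332.8 -263.3   44. ] [ 279.5 -311.    -1.2] [ 379.6 -216.8   51.6]
```

View pics/s1.png

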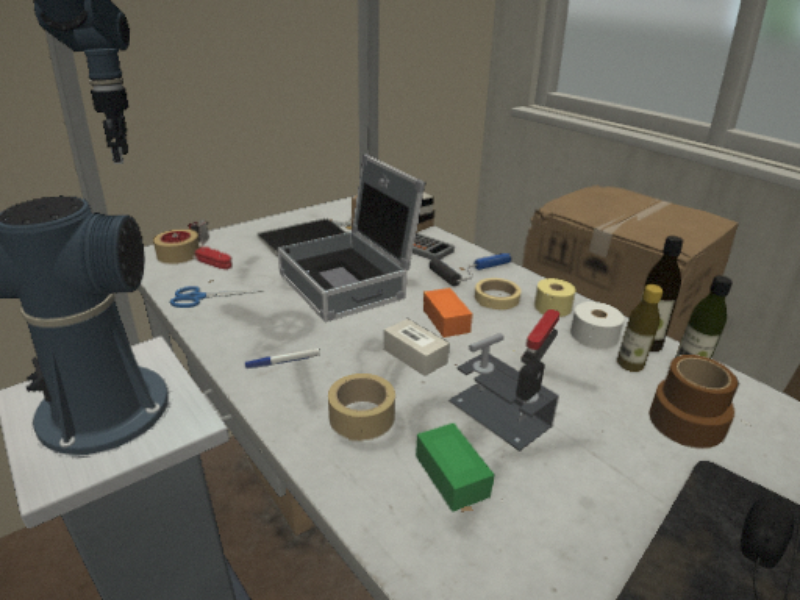

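View pics/t1.png

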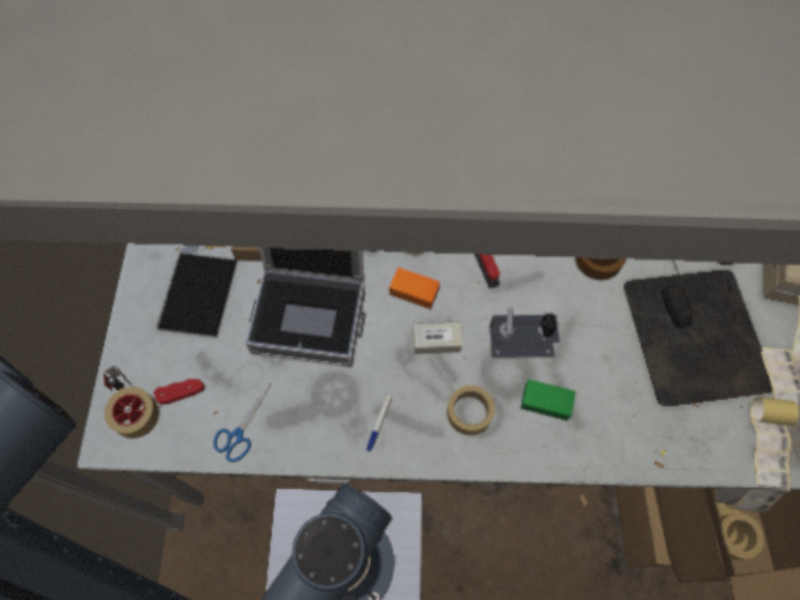

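The pale carton, at native pixel (266,222) in the scene view, is the only pale one: the look-alikes are green (291,298) and orange (285,200). It sits between the case and the rack. The black paddle key is in the right bay at (339,240), and the T-bar key is on the left at (312,222). Next I fit coarse poses.

```bash
cat > b.py <<'E'
from h import *
np.set_printoptions(precision=1,suppress=True)
def rect(P,name):
    (c,s,a)=cv2.minAreaRect(P[:,:2].astype(np.float32)); print(name,len(P),np.array(c),np.array(s),round(a,1),'z',np.median(P[:,2]))
for n in ['scene','top']:
    W=np.load(n+'.npz')['W'].reshape(-1,3); W=W[~np.isnan(W[:,0])]
    def box(x0,x1,y0,y1,z0,z1): return W[(W[:,0]>x0)&(W[:,0]<x1)&(W[:,1]>y0)&(W[:,1]<y1)&(W[:,2]>z0)&(W[:,2]<z1)]
    rect(box(440,560,-270,-110,38,52),n+' carton')
    rect(box(430,660,-30,270,63,76),n+' rim')
    rect(box(440,580,-500,-290,60,72),n+' rackplate')
    rect(box(440,580,-500,-390,85,135),n+' grip')
    rect(box(440,580,-390,-290,85,135),n+' tbar')
    L=box(600,760,-30,270,85,300); rect(L,n+' lid'); print(L[:,2].max(), L[L[:,2]>L[:,2].max()-8].mean(0))
    H=box(400,900,-400,400,300,1500); print('high',len(H), H.min(0) if len(H) else '',H.max(0) if len(H) else '')
o=robot.get_obs(); print(np.array(o['tcp_rot']).round(3),o['q'].round(3))
f=robot.grab_frame('scene'); save(f,'crop1.png',(230,180,370,290),5)
E
python3 b.py
```

```text
scene carton 551 [ 506.  -189.4] [ 65. 114.] 3.0 z 45.594418067072525
scene rim 580 [544.8 118.4] [248.8 200.7] 83.9 z 69.68399774336541
scene rackplate 855 [ 516.9 -392.3] [ 72.5 150.1] 2.7 z 65.06485675299143
scene grip 295 [ 512.4 -438.6] [43.5 24.1] 8.1 z 112.40943078505421
scene tbar 162 [ 512.6 -349.3] [13.  66.3] 82.8 z 117.3421097712388
scene lid 2086 [657.9 107.2] [249.1  43.9] 84.4 z 176.85974589819386
261.23853775653413 [669.6  87.3 256.1]
high 0  
top carton 461 [ 504.1 -189.1] [ 64.2 109.4] 1.5 z 43.807794366969574
top rim 550 [545.7 119.2] [245.6 203.4] 83.8 z 68.9566949910137
top rackplate 481 [ 517.9 -391.8] [ 69.7 150.8] 2.2 z 64.68058078959052
top grip 112 [ 512.1 -436. ] [40.6 23.6] 7.7 z 118.70430208595133
top tbar 66 [ 510.8 -347.3] [12.2 61.6] 87.0 z 117.57469718120285
top lid 966 [643.  108.3] [242.   27.5] 86.1 z 129.34633400185612
184.1090755102789 [644.8  18.6 179.8]
high 0  
[-3.1 -0.   2.8] [ 1.   0.5  1.4  0.   1.2 -0.2]
```

View pics/crop1.png

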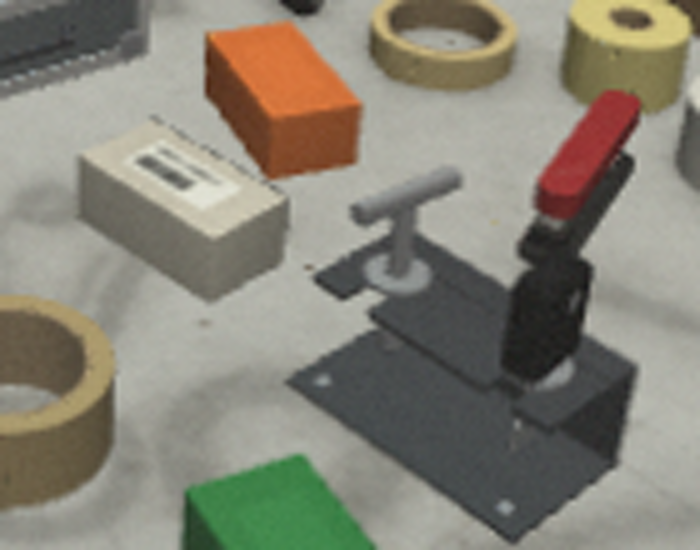

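```bash
cat >> h.py <<'E'
def go(x,y,z,yaw,obs=None,n=None):
    """print shift in tool axes (cm) at present yaw and after spinning, and spin"""
    o=obs or robot.get_obs(); p=np.array(o['eef_pos']); Rm=R.from_euler('xyz',o['tcp_rot'])
    cur=o['tcp_rot'][2]; spin=-((yaw-cur+np.pi)%(2*np.pi)-np.pi)
    d=np.array([x,y,z])-p
    a=Rm.inv().apply(d)/10; b=(Rm*R.from_euler('z',spin)).inv().apply(d)/10
    print('t %.2f pos %s rot %s w %.1f gf %.1f F %s'%(o['t'],p.round(1),np.round(o['tcp_rot'],3),o['gripper_width'],o['grip_force'],np.round(o['wrist_force'],1)))
    print('spin %.3f  before-spin cm %s  after-spin cm %s'%(spin,a.round(2),b.round(2)), 'q6 %.2f'%o['q'][5])
E
python3 -c "
from h import *
go(505,-189,150,np.pi/2+.04)
f=robot.grab_frame('wrist');print(np.array(f['tool_from_camera']).round(2),f['K'])"
```

```text
t 1.15 pos [231.1 580.7 231.3] rot [3.142 0.    2.763] w 85.3 gf 0.0 F [-0.2  0.1  0.3]
spin 1.152  before-spin cm [-53.91 -61.38   8.13]  after-spin cm [-78.    24.29   8.13] q6 -0.18
[[   0.     -0.96   -0.28   71.19]
 [   1.      0.      0.      0.24]
 [  -0.     -0.28    0.96 -143.39]
 [   0.      0.      0.      1.  ]] [[275.89952766   0.         258.73759651]
 [  0.         275.89952766 192.89559814]
 [  0.           0.           1.        ]]
```

```bash
cat >> h.py <<'E'
def rows(p0,yaw0,x,y,z,yaw,n,g=1.0):
    d=(np.array([x,y,z])-p0)/n/10; s=-((yaw-yaw0+np.pi)%(2*np.pi)-np.pi)/n
    for i in range(n):
        Rm=R.from_euler('xyz',[np.pi,0,yaw0-s*i]); v=Rm.inv().apply(d)
        print('[%.2f,%.2f,%.2f,%.3f,%g],'%(*v,s,g),end='' if i%8!=7 else '\n')
    print()
def plan(x,y,z,yaw,n,g=1.0):
    o=robot.get_obs(); go(x,y,z,yaw,o); rows(np.array(o['eef_pos']),o['tcp_rot'][2],x,y,z,yaw,n,g)
E
python3 -c "
from h import *
plan(505,-189,150,np.pi/2+.04,14)"
```

```text
t 1.20 pos [231.1 580.7 231.3] rot [-3.142 -0.     2.763] w 85.3 gf 0.0 F [ 0.1 -1.1  0.3]
spin 1.152  before-spin cm [-53.91 -61.38   8.13]  after-spin cm [-78.    24.29   8.13] q6 -0.18
[-3.85,-4.38,0.58,0.082,1],[-4.20,-4.05,0.58,0.082,1],[-4.52,-3.69,0.58,0.082,1],[-4.81,-3.31,0.58,0.082,1],[-5.06,-2.90,0.58,0.082,1],[-5.28,-2.48,0.58,0.082,1],[-5.47,-2.04,0.58,0.082,1],[-5.62,-1.58,0.58,0.082,1],
[-5.73,-1.11,0.58,0.082,1],[-5.80,-0.64,0.58,0.082,1],[-5.83,-0.16,0.58,0.082,1],[-5.83,0.32,0.58,0.082,1],[-5.78,0.80,0.58,0.082,1],[-5.70,1.27,0.58,0.082,1],
```

>>> send_rows(deltas=[[-3.85, -4.4, 0.6, 0.082, 1], [-4.2, -4.05, 0.6, 0.082, 1], [-4.5, -3.7, 0.6, 0.082, 1], [-4.8, -3.3, 0.6, 0.082, 1], [-5.05, -2.9, 0.6, 0.082, 1], [-5.3, -2.5, 0.6, 0.082, 1], [-5.45, -2.05, 0.6, 0.082, 1], [-5.6, -1.6, 0.6, 0.082, 1]], squeeze=40)

```text
t: 2.2
eef_pos: [388.2, 139.3, 183.5]
tcp_rot: [3.14, 0.001, 2.104]
wrist_force: [0.3, 0.8, -0.5]
gripper_width: 85.2
grip_force: 0.0
```

>>> send_rows(deltas=[[-5.75, -1.1, 0.6, 0.082, 1], [-5.8, -0.65, 0.6, 0.082, 1], [-5.85, -0.15, 0.6, 0.082, 1], [-5.85, 0.3, 0.6, 0.082, 1], [-5.8, 0.8, 0.6, 0.082, 1], [-5.7, 1.25, 0.6, 0.082, 1], [0, 0, 0, 0, 1], [0, 0, 0, 0, 1]])

```text
t: 3.2
eef_pos: [504.9, -189.0, 147.0]
tcp_rot: [-3.14, -0.001, 1.614]
wrist_force: [-1.2, 0.9, -0.2]
gripper_width: 85.2
grip_force: 0.0
```

```bash
cat > c.py <<'E'
from h import *
from b0 import rect
np.set_printoptions(precision=1,suppress=True)
f,W=grab('wrist'); save(f,'w1.png')
P=W.reshape(-1,3);P=P[~np.isnan(P[:,0])]
def box(x0,x1,y0,y1,z0,z1): return P[(P[:,0]>x0)&(P[:,0]<x1)&(P[:,1]>y0)&(P[:,1]<y1)&(P[:,2]>z0)&(P[:,2]<z1)]
rect(box(440,570,-270,-110,38,52),'carton')
go(505,-189,20,np.pi/2+.04)
E
cat > b0.py <<'E'
from h import *
def rect(P,name):
    if len(P)<5: print(name,'none');return
    (c,s,a)=cv2.minAreaRect(P[:,:2].astype(np.float32)); print(name,len(P),np.round(c,1),np.round(s,1),round(a,1),'z',np.median(P[:,2]).round(1))
E
python3 c.py
```

```text
carton 7404 [ 503.8 -188.3] [ 60.6 109.3] 4.2 z 45.9
t 3.25 pos [ 504.7 -188.2  147.1] rot [-3.1 -0.   1.6] w 85.7 gf 0.0 F [ 0.5 -0.1 -0.5]
spin 0.005  before-spin cm [-0.1  0.1 12.7]  after-spin cm [-0.1  0.1 12.7] q6 -0.61
```

View pics/w1.png

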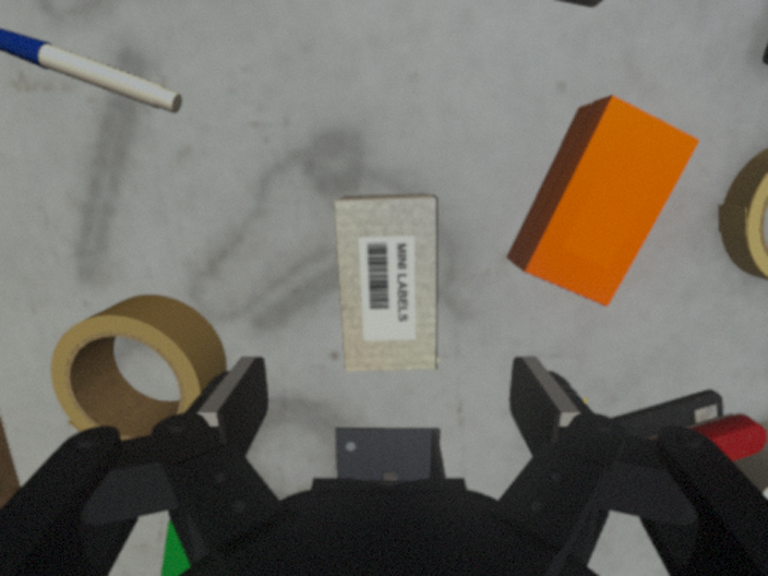

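>>> send_rows(deltas=[[0, -0.1, 3, -0.03, 1], [0, 0, 3, 0, 1], [0, 0, 3, 0, 1], [0, 0, 2.5, 0, 1], [0, 0, 1.2, 0, 1], [0, 0, 0, 0, 1], [0, 0, 0, 0, 0], [0, 0, 0, 0, 0]], squeeze=40)

```text
t: 4.25
eef_pos: [505.3, -189.7, 21.6]
tcp_rot: [3.14, 0.001, 1.645]
wrist_force: [0.6, 0.5, 2.5]
gripper_width: 59.3
grip_force: 44.4
```

>>> send_rows(deltas=[[0, 0, 0, 0, 0], [0, 0, 0, 0, 0], [0, 0, -2, 0, 0], [0, 0, -4, 0, 0], [0, 0, -5, 0, 0], [0, 0, -5, 0, 0], [0, 0, -3, 0, 0], [0, 0, 0, 0, 0]])

```text
t: 5.25
eef_pos: [505.9, -190.3, 212.9]
tcp_rot: [3.137, 0.004, 1.645]
wrist_force: [0.5, 0.4, -2.3]
gripper_width: 59.1
grip_force: 44.0
```

```bash
cat > d.py <<'E'
from h import *
from b0 import rect
np.set_printoptions(precision=1,suppress=True)
for n in ['top','scene']:
    P=np.load(n+'.npz')['W'].reshape(-1,3);P=P[~np.isnan(P[:,0])]
    def box(x0,x1,y0,y1,z0,z1): return P[(P[:,0]>x0)&(P[:,0]<x1)&(P[:,1]>y0)&(P[:,1]<y1)&(P[:,2]>z0)&(P[:,2]<z1)]
    rect(box(470,620,20,220,5,20),n+' pocket')
    Q=box(470,620,20,220,5,20);print(np.histogram(Q[:,2],6))
    L=box(625,760,-30,270,75,300)
plan(545,119,160,np.pi/2-.106,8,-.3)
E
python3 d.py
```

```text
top pocket 572 [548.7 136.8] [157.4  75. ] 85.0 z 12.3
(array([ 38,  89, 174, 154,  86,  31]), array([ 5. ,  7.5, 10. , 12.5, 15. , 17.4, 19.9]))
scene pocket 230 [553.7 139.9] [90.8 66.4] 86.2 z 14.0
(array([11, 79, 90, 27,  6, 17]), array([10.6, 12.1, 13.7, 15.3, 16.8, 18.4, 19.9]))
t 5.25 pos [ 505.9 -190.3  212.9] rot [3.1 0.  1.6] w 59.1 gf 44.0 F [ 0.5  0.4 -2.3]
spin 0.180  before-spin cm [30.6  6.2  5.2]  after-spin cm [31.2  0.6  5.2] q6 -0.64
[3.82,0.77,0.66,0.022,-0.3],[3.84,0.69,0.66,0.022,-0.3],[3.85,0.60,0.66,0.022,-0.3],[3.86,0.51,0.66,0.022,-0.3],[3.87,0.43,0.66,0.022,-0.3],[3.88,0.34,0.66,0.022,-0.3],[3.89,0.25,0.66,0.022,-0.3],[3.89,0.16,0.66,0.022,-0.3],
```

>>> send_rows(deltas=[[3.6, 0.8, 0, 0.03, 0], [3.6, 0.7, 0, 0.03, 0], [3.6, 0.6, 0, 0.03, 0], [3.6, 0.5, 0, 0.03, 0], [3.6, 0.4, 0, 0.03, 0], [3.6, 0.3, 0, 0.03, 0], [0, 0, 0, 0, 0], [0, 0, 0, 0, 0]])

```text
t: 6.25
eef_pos: [536.9, 26.6, 209.0]
tcp_rot: [-3.139, 0.0, 1.465]
wrist_force: [-0.3, 0.7, -0.6]
gripper_width: 59.4
grip_force: 43.9
```

```bash
cat > e.py <<'E'
from h import *
from b0 import rect
np.set_printoptions(precision=1,suppress=True)
f,W=grab('wrist'); save(f,'w2.png')
P=W.reshape(-1,3);P=P[~np.isnan(P[:,0])]; np.savez('w2.npz',W=W)
def box(x0,x1,y0,y1,z0,z1): return P[(P[:,0]>x0)&(P[:,0]<x1)&(P[:,1]>y0)&(P[:,1]<y1)&(P[:,2]>z0)&(P[:,2]<z1)]
rect(box(470,620,20,220,7,19),'pocket'); rect(box(430,660,-30,270,64,76),'rim')
Q=box(470,620,20,220,0,60); print(np.histogram(Q[:,2],bins=range(0,60,4)))
go(545,119,60,np.pi/2-.106)
E
python3 e.py
```

```text
pocket 7095 [541.7 125.3] [118.   76.9] 83.6 z 13.9
rim 4072 [539.1  99.2] [203.  194.5] 84.1 z 70.6
(array([    0,     0,    77,  6898,   171,   162,   130, 11255,   867,
           0,     0,     0,     0,     0]), array([ 0,  4,  8, 12, 16, 20, 24, 28, 32, 36, 40, 44, 48, 52, 56]))
t 6.30 pos [537.1  26.1 209.3] rot [-3.1  0.   1.5] w 59.1 gf 43.9 F [-1.  -0.5 -1. ]
spin -0.000  before-spin cm [ 9.3 -0.2 14.9]  after-spin cm [ 9.3 -0.2 14.9] q6 -0.05
```

View pics/w2.png

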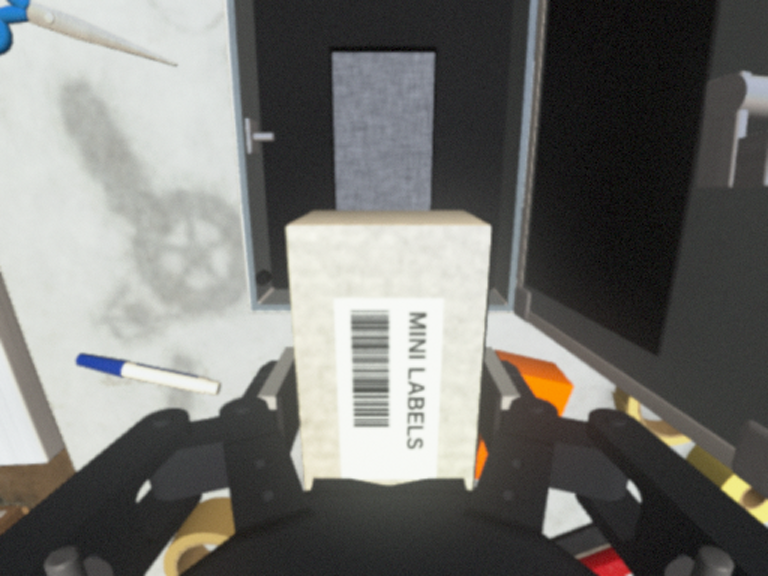

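>>> send_rows(deltas=[[3, -0.2, 0, 0, 0], [3, -0.2, 0, 0, 0], [3.4, -0.1, 2, 0, 0], [0, 0, 4, 0, 0], [0, 0, 4, 0, 0], [0, 0, 3, 0, 0], [0, 0, 1.5, 0, 0], [0, 0, 1, 0, 0]])

```text
t: 7.3
eef_pos: [543.1, 120.0, 54.8]
tcp_rot: [3.142, 0.0, 1.464]
wrist_force: [1.2, 0.4, -0.9]
gripper_width: 59.1
grip_force: 43.9
```

>>> send_rows(deltas=[[0, 0, 0.8, 0, 0], [0, 0, 0.7, 0, 0], [0, 0, 0.2, 0, 0], [0, 0, 0, 0, 0], [0, 0, 0, 0, 0], [0, 0, 0, 0, 0.4], [0, 0, 0, 0, 1], [0, 0, 0, 0, 1]])

```text
t: 8.3
eef_pos: [543.0, 120.8, 38.5]
tcp_rot: [3.141, -0.0, 1.465]
wrist_force: [-0.6, 0.2, 0.3]
gripper_width: 85.4
grip_force: 0.0
```

>>> send_rows(deltas=[[0, 0, -3, 0, 1], [0, 0, -5, 0, 1], [0, 0, -5, 0, 1], [0, 0, -5, 0, 0], [0, 0, -5, 0, -1], [0, 0, -3, 0, -1], [0, 0, 0, 0, -1], [0, 0, 0, 0, -1]])

```text
t: 9.3
eef_pos: [541.8, 120.8, 297.1]
tcp_rot: [-3.139, 0.0, 1.465]
wrist_force: [0.5, -0.2, 0.7]
gripper_width: 0.1
grip_force: 0.0
```

```bash
cat > f.py <<'E'
from h import *
from b0 import rect
np.set_printoptions(precision=1,suppress=True)
f,W=grab('wrist'); 
P=W.reshape(-1,3);P=P[~np.isnan(P[:,0])]
def box(x0,x1,y0,y1,z0,z1): return P[(P[:,0]>x0)&(P[:,0]<x1)&(P[:,1]>y0)&(P[:,1]<y1)&(P[:,2]>z0)&(P[:,2]<z1)]
rect(box(470,600,20,220,50,64),'carton'); Q=box(470,600,20,220,50,64); 
A=np.c_[Q[:,:2],np.ones(len(Q))]; print('plane',np.linalg.lstsq(A,Q[:,2],rcond=None)[0][:2].round(4))
rect(box(470,620,20,220,7,19),'pocket'); rect(box(430,660,-30,270,64,76),'rim')
L=box(630,720,-30,250,90,300); print('lid max',L.max(0),L[L[:,2]>L[:,2].max()-6].mean(0))
B=box(690,900,-50,150,60,400); print('behind',len(B),B.max(0) if len(B) else '')
# scene view behind lid
S=np.load('scene.npz')['W'].reshape(-1,3); S=S[(S[:,0]>685)&(S[:,0]<900)&(S[:,1]>-60)&(S[:,1]<300)&(S[:,2]>30)]
print(len(S),S.min(0) if len(S) else '',S.max(0) if len(S) else '')
go(725,55,300,np.pi/2-.106)
E
python3 f.py
```

```text
carton 3309 [542.5 122.8] [108.   60.6] 84.0 z 58.8
plane [-0. -0.]
pocket 668 [541.1 119.4] [123.7  76.5] 83.9 z 13.9
rim 3511 [540.9 121. ] [244.4 193.9] 83.7 z 70.6
lid max [690.1 229.  261.3] [674.9 141.4 257.7]
behind 0 
84 [685.2 -38.4  30.1] [899.9 259.2 257.8]
t 9.35 pos [541.6 120.7 296.6] rot [-3.1  0.   1.5] w 0.3 gf 0.0 F [ 0.3 -0.3 -1.1]
spin -0.000  before-spin cm [-4.6 18.9 -0.4]  after-spin cm [-4.6 18.9 -0.4] q6 0.12
```

>>> send_rows(deltas=[[-0.8, 3.3, 0, 0, -1], [-0.8, 3.3, 0, 0, -1], [-0.8, 3.3, 0, 0, -1], [-0.8, 3.3, 0, 0, -1], [-0.8, 3.3, 0, 0, -1], [-0.8, 3.3, 0, 0, -1], [0, 0, 0, 0, -1], [0, 0, 0, 0, -1]])

```text
t: 10.35
eef_pos: [733.3, 52.3, 296.0]
tcp_rot: [-3.137, -0.0, 1.465]
wrist_force: [-0.2, 0.8, 0.6]
gripper_width: -0.1
grip_force: 0.0
```

```bash
cat > g.py <<'E'
from h import *
np.set_printoptions(precision=1,suppress=True)
f,W=grab('wrist'); save(f,'w3.png',s=1.2)
P=W.reshape(-1,3);P=P[~np.isnan(P[:,0])]
for x0 in range(630,860,20):
    for y0 in range(-40,240,40):
        Q=P[(P[:,0]>x0)&(P[:,0]<x0+20)&(P[:,1]>y0)&(P[:,1]<y0+40)]; print('%5.0f'%(np.percentile(Q[:,2],99) if len(Q)>5 else -99),end='')
    print(' x',x0)
go(725,55,220,np.pi/2-.106)
E
python3 g.py
```

```text
162  161  131  249   86   30   31 x 630
  233  259  259  259  197  176  157 x 650
    2  256  391  259  259  259  234 x 670
    2    3  392    3    3    3   60 x 690
    3    3  399    3    3    3   63 x 710
   33   29  398    3    3    3   63 x 730
   34   34  398    3    3    3   62 x 750
   26   32  391    3   17   18   62 x 770
   19    2  391   19   20   21   21 x 790
   20   19    3   19   20   21   20 x 810
   22   18    3   19   20   21   21 x 830
   30   28    3   19   20   21   20 x 850
t 10.40 pos [733.3  52.6 296.8] rot [-3.1 -0.   1.5] w 0.0 gf 0.0 F [0.2 0.1 0.5]
spin 0.000  before-spin cm [ 0.1 -0.8  7.7]  after-spin cm [ 0.1 -0.8  7.7] q6 0.03
```

View pics/w3.png

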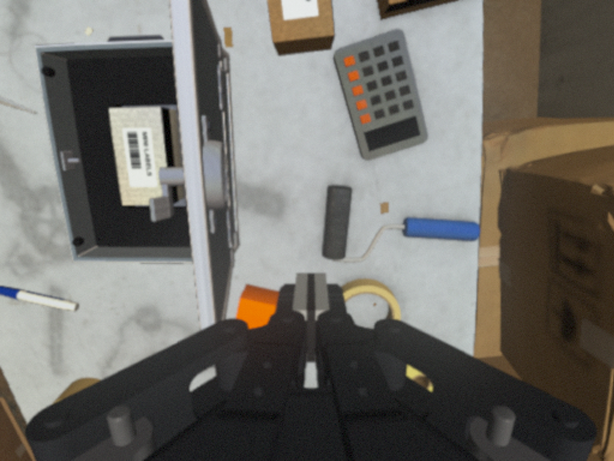

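>>> send_rows(deltas=[[0, 0, 3.6, 0, -1], [0, 0, 3.6, 0, -1], [0, -2, 0, 0, -1], [0, -1.5, 0, 0, -1], [0, -1.5, 0, 0, -1], [0, -1.5, 0, 0, -1], [0, -2, 0, 0, -1], [0, -2, 0, 0, -1]])

```text
t: 11.4
eef_pos: [629.4, 63.9, 227.0]
tcp_rot: [3.139, -0.0, 1.466]
wrist_force: [1.2, -0.4, -0.7]
gripper_width: 0.1
grip_force: 0.6
```

>>> send_rows(deltas=[[0, -2, 0, 0, -1], [0, -2, 0, 0, -1], [0, -2, 0, 0, -1], [0, -2, 0, 0, -1], [0, -2, 0, 0, -1], [0, 0, 0, 0, -1], [0, 0, 0, 0, -1], [0, 0, 0, 0, -1]])

```text
t: 12.4
eef_pos: [531.6, 73.7, 226.5]
tcp_rot: [3.14, -0.0, 1.465]
wrist_force: [-0.6, 0.2, 0.0]
gripper_width: -0.1
grip_force: 0.0
```

```bash
cat > lid.py <<'E'
from h import *
np.set_printoptions(precision=1,suppress=True)
for n in ['scene','wrist']:
    f,W=grab(n); P=W.reshape(-1,3);P=P[~np.isnan(P[:,0])]
    c=np.array([541,121]);a=-.108;d=(P[:,:2]-c)@np.array([[np.cos(a),-np.sin(a)],[np.sin(a),np.cos(a)]])
    for x in (-90,-50,0,50,85):
        m=(abs(d[:,0]-x)<6)&(abs(d[:,1])<110)&(P[:,2]<280); print(n,x,m.sum(),np.percentile(P[m,2],[10,50,90]) if m.sum()>5 else '')
go(512,-380,240,.04)
E
python3 lid.py
```

```text
scene -90 561 [ 0.5 35.  70.2]
scene -50 135 [ 30.3 132.6 167.1]
scene 0 145 [ 53.2 130.9 263.5]
scene 50 45 [ 31.2 105.3 108.7]
scene 85 87 [29.9 31.8 89.6]
wrist -90 0 
wrist -50 4284 [141.8 144.8 154.5]
wrist 0 4683 [119.7 123.1 273. ]
wrist 50 2589 [ 97.4  99.6 101.9]
wrist 85 2228 [82.6 85.3 87.9]
t 12.50 pos [531.4  73.7 226.3] rot [3.1 0.  1.5] w -0.2 gf 0.0 F [-0.5  0.   0.3]
spin 1.425  before-spin cm [-45.3   2.9  -1.4]  after-spin cm [-3.8 45.3 -1.4] q6 0.04
```

```bash
python3 -c "
from h import *
plan(480,-437,216,.06,11)"
```

```text
t 12.50 pos [531.4  73.7 226.3] rot [3.141 0.    1.465] w -0.2 gf 0.0 F [-0.5  0.   0.3]
spin 1.405  before-spin cm [-51.33   0.3    1.03]  after-spin cm [-8.19 50.67  1.03] q6 0.04
[-4.67,0.03,0.09,0.128,1],[-4.62,0.62,0.09,0.128,1],[-4.51,1.21,0.09,0.128,1],[-4.32,1.77,0.09,0.128,1],[-4.06,2.30,0.09,0.128,1],[-3.73,2.80,0.09,0.128,1],[-3.34,3.26,0.09,0.128,1],[-2.90,3.65,0.09,0.128,1],
[-2.41,3.99,0.09,0.128,1],[-1.88,4.27,0.09,0.128,1],[-1.33,4.47,0.09,0.128,1],
```

>>> send_rows(deltas=[[-4.7, 0, 0.1, 0.128, -1], [-4.6, 0.6, 0.1, 0.128, -1], [-4.5, 1.2, 0.1, 0.128, -1], [-4.3, 1.8, 0.1, 0.128, 0], [-4.05, 2.3, 0.1, 0.128, 0.5], [-3.75, 2.8, 0.1, 0.128, 0.5], [-3.35, 3.25, 0.1, 0.128, 0.5], [-2.9, 3.65, 0.1, 0.128, 0.5]])

```text
t: 13.5
eef_pos: [492.6, -299.4, 218.1]
tcp_rot: [3.142, -0.0, 0.436]
wrist_force: [0.1, 0.1, -0.7]
gripper_width: 64.0
grip_force: 0.0
```

>>> send_rows(deltas=[[-2.4, 4, 0.1, 0.128, 0.5], [-1.9, 4.3, 0.1, 0.128, 0.5], [-1.3, 4.5, 0.1, 0.128, 0.5], [0, 0, 0, 0, 0.5], [0, 0, 0, 0, 0.5], [0, 0, 0, 0, 0.5], [0, 0, 0, 0, 0.5], [0, 0, 0, 0, 0.5]])

```text
t: 14.5
eef_pos: [479.0, -436.6, 215.6]
tcp_rot: [3.141, -0.0, 0.058]
wrist_force: [0.1, -0.4, -0.3]
gripper_width: 64.1
grip_force: 0.0
```

```bash
python3 lid.py | grep scene; cat > k.py <<'E'
from h import *
from b0 import rect
f,W=grab('wrist'); save(f,'w4.png'); np.savez('w4.npz',W=W,px=f['pixels'])
P=W.reshape(-1,3);P=P[~np.isnan(P[:,0])]
def box(x0,x1,y0,y1,z0,z1): return P[(P[:,0]>x0)&(P[:,0]<x1)&(P[:,1]>y0)&(P[:,1]<y1)&(P[:,2]>z0)&(P[:,2]<z1)]
rect(box(470,560,-475,-400,116,130),'griptop');rect(box(470,560,-475,-400,85,130),'grip')
rect(box(470,560,-475,-400,67,76),'collar')
rect(box(440,580,-500,-290,61,67),'plate')
rect(box(460,580,-390,-300,100,130),'tbar')
go(512,-437,78,.06)
E
python3 k.py
```

```text
scene -90 677 [ 2.1 44.5 84.3]
scene -50 96 [82.  83.2 92.7]
scene 0 94 [80.5 81.4 82.7]
scene 50 81 [79.1 80.3 81.6]
scene 85 92 [78.2 80.1 82.1]
griptop 1209 [ 512.7 -436.6] [41.4 24.1] 8.0 z 123.7
grip 1249 [ 512.7 -436.6] [41.4 24.3] 8.0 z 123.6
collar 177 [ 519.  -432.7] [64.  66.6] 89.5 z 67.3
plate 6034 [ 516.7 -391.5] [ 70.4 149.7] 2.0 z 65.8
tbar 1146 [ 511.6 -347.4] [13.1 63.4] 86.0 z 121.0
t 14.65 pos [ 478.8 -437.   215.5] rot [ 3.141 -0.     0.057] w 64.2 gf 0.0 F [-0.6  0.3 -0.2]
spin -0.003  before-spin cm [ 3.31  0.19 13.75]  after-spin cm [ 3.31  0.2  13.75] q6 0.60
```

View pics/w4.png

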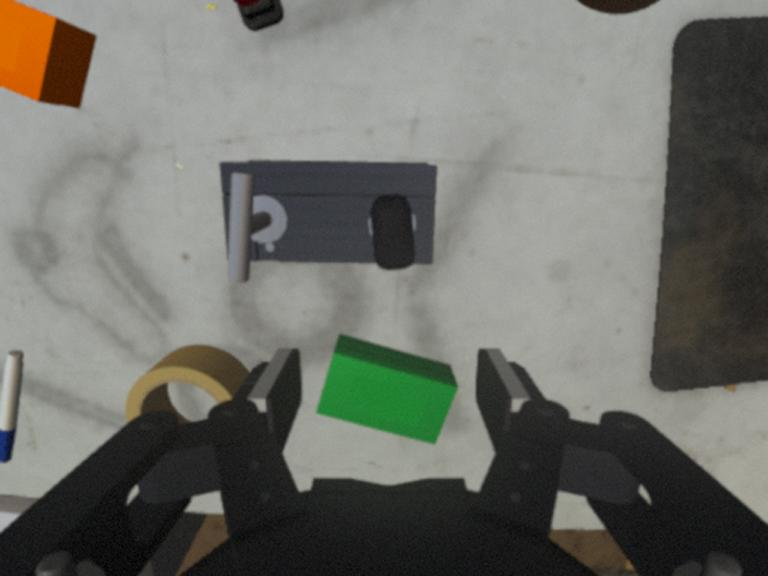

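>>> send_rows(deltas=[[0, 0, 0, -0.083, 0.5], [1.7, 0.2, 2, 0, 0.5], [1.66, 0.23, 2, 0, 0.5], [0, 0, 4, 0, 0.5], [0, 0, 3, 0, 0.5], [0, 0, 2, 0, 0.5], [0, 0, 0.75, 0, 0.5], [0, 0, 0, 0, 0.5]], squeeze=30)

```text
t: 15.65
eef_pos: [512.7, -437.1, 78.0]
tcp_rot: [3.141, -0.0, 0.14]
wrist_force: [0.3, -0.0, -0.2]
gripper_width: 63.9
grip_force: 0.0
```

>>> send_rows(deltas=[[0, 0, 0, 0, -0.2], [0, 0, 0, 0, -1], [0, 0, 0, 0, -1], [0, 0, 0, 0, -1], [0, 0, 0, 0, -1], [0, 0, 0, 0, -1], [0, 0, 0, 0, -1], [0, 0, 0, 0, -1]])

```text
t: 16.65
eef_pos: [513.0, -437.4, 79.0]
tcp_rot: [3.14, -0.001, 0.14]
wrist_force: [-0.4, -0.5, 5.1]
gripper_width: 23.3
grip_force: 30.5
```

```bash
python3 -c "
from h import *
go(512,-437,178,.14)"
```

```text
t 16.65 pos [ 513.  -437.4   79. ] rot [ 3.14e+00 -1.00e-03  1.40e-01] w 23.3 gf 30.5 F [-0.4 -0.5  5.1]
spin -0.000  before-spin cm [-0.08 -0.04 -9.9 ]  after-spin cm [-0.08 -0.04 -9.9 ] q6 0.56
```

>>> send_rows(deltas=[[0, 0, 0, 0, -1], [0, 0, 0, 0, -1], [0, 0, -1, 0, -1], [0, 0, -3, 0, -1], [0, 0, -4, 0, -1], [0, 0, -4, 0, -1], [0, 0, -4, 0, -1], [0, 0, 0, 0, -1]], squeeze=110)

```text
t: 17.65
eef_pos: [514.0, -438.4, 242.0]
tcp_rot: [3.135, -0.004, 0.14]
wrist_force: [-0.3, 0.4, -0.7]
gripper_width: 22.7
grip_force: 107.7
```

```bash
python3 -c "
from h import *
plan(479,65,250,1.42,10,-1)"
```

```text
t 17.65 pos [ 514.  -438.4  242. ] rot [ 3.135 -0.004  0.14 ] w 22.7 gf 107.7 F [-0.3  0.4 -0.7]
spin -1.280  before-spin cm [  3.56 -50.33  -1.14]  after-spin cm [ 49.24 -11.01  -1.14] q6 0.56
[0.36,-5.03,-0.08,-0.128,-1],[1.00,-4.95,-0.08,-0.128,-1],[1.62,-4.78,-0.08,-0.128,-1],[2.22,-4.53,-0.08,-0.128,-1],[2.78,-4.21,-0.08,-0.128,-1],[3.29,-3.82,-0.08,-0.128,-1],[3.75,-3.37,-0.08,-0.128,-1],[4.15,-2.87,-0.08,-0.128,-1],
[4.48,-2.31,-0.08,-0.128,-1],[4.74,-1.72,-0.08,-0.128,-1],
```

>>> send_rows(deltas=[[0.35, -5.05, 0, -0.128, -1], [1, -4.95, 0, -0.128, -1], [1.6, -4.8, 0, -0.128, -1], [2.2, -4.55, 0, -0.128, -1], [2.8, -4.2, 0, -0.128, -1], [3.3, -3.8, 0, -0.128, -1], [3.75, -3.4, 0, -0.128, -1], [4.15, -2.85, 0, -0.128, -1]])

```text
t: 18.65
eef_pos: [482.9, -31.9, 236.4]
tcp_rot: [-3.138, 0.0, 1.168]
wrist_force: [-0.1, -0.3, -2.1]
gripper_width: 22.8
grip_force: 107.6
```

>>> send_rows(deltas=[[4.5, -2.3, 0, -0.128, -1], [4.75, -1.7, 0, -0.128, -1], [0, 0, 0, 0, -1], [0, 0, 0, 0, -1], [0, 0, 0, 0, -1], [0, 0, 0, 0, -1], [0, 0, 0, 0, -1], [0, 0, 0, 0, -1]])

```text
t: 19.65
eef_pos: [478.0, 66.6, 237.8]
tcp_rot: [3.142, -0.0, 1.419]
wrist_force: [-0.0, 0.2, -1.8]
gripper_width: 22.7
grip_force: 107.6
```

```bash
cat > l.py <<'E'
from h import *
from b0 import rect
o=robot.get_obs(); f,W=grab('wrist'); np.savez('w5.npz',W=W,px=f['pixels'],**{k:np.array(o[k]) for k in ('eef_pos','tcp_rot')})
np.savez('calw.npz',K=f['K'],k1=f['k1'],T=f['tool_from_camera'])
P=W.reshape(-1,3);P=P[~np.isnan(P[:,0])]
def box(x0,x1,y0,y1,z0,z1): return P[(P[:,0]>x0)&(P[:,0]<x1)&(P[:,1]>y0)&(P[:,1]<y1)&(P[:,2]>z0)&(P[:,2]<z1)]
B=box(445,515,90,165,88,100); rect(B,'lock')
if len(B)>5: print(cv2.minEnclosingCircle(B[:,:2].astype(np.float32)))
L=box(430,660,0,240,75,86.5);rect(L,'lid')
for d in robot.trace('cam_slot','wrist')[:2]: print(d['p'],d['rect'],np.nanmedian(W[d['region']],axis=0))
m=(np.abs(W[...,0]-479)<45)&(np.abs(W[...,1]-128)<45)&(W[...,2]<105); v,u=np.where(m); print(u.min(),u.max(),v.min(),v.max())
save(f,'w5.png',(max(u.min(),0),max(v.min(),0),u.max(),v.max()),5 if u.max()-u.min()<155 else 3)
go(479.3,127.8,160,1.46)
E
python3 l.py
```

```text
lock 1234 [480.6 126.6] [46.4 45.3] 40.4 z 93.3
((480.605224609375, 126.56554412841797), 32.40412902832031)
lid 37561 [542.6 118.2] [236.4 196.8] 83.9 z 81.5
0.85 [237.4, 110.2, 269.8, 139.8] [479.57619721 126.6380847   92.61557065]
214 298 72 170
t 19.75 pos [478.   66.8 237.8] rot [ 3.141 -0.     1.419] w 22.9 gf 107.6 F [-0.1 -0.4 -0.8]
spin -0.041  before-spin cm [ 6.05 -0.79  7.78]  after-spin cm [ 6.08 -0.54  7.78] q6 0.06
```

View pics/w5.png

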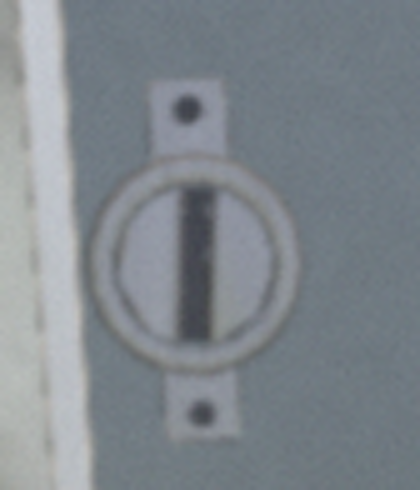

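The lock head shows clearly, with the slot running from native pixel (253.6,109) to (253.2,140). I now fit the slot numerically and check where the held blade shows.

```bash
cat > m.py <<'E'
from h import *
np.set_printoptions(precision=2,suppress=True)
d=np.load('w5.npz'); c=np.load('calw.npz'); px=d['px']; W=d['W']
f=dict(K=c['K'],k1=c['k1'],tool_from_camera=c['T']); o=dict(eef_pos=d['eef_pos'],tcp_rot=d['tcp_rot'])
Rw,C=cam(f,o)
def ray(uv,z):
    p=cv2.undistortPoints(np.array(uv,float).reshape(-1,1,2),c['K'],np.array([float(c['k1']),0,0,0])).reshape(-1,2)
    r=np.c_[p,np.ones(len(p))]@Rw.T; return C+r*((z-C[2])/r[:,2])[:,None]
g=cv2.cvtColor(px,cv2.COLOR_RGB2GRAY).astype(float)
w=0; pts=[]
for v in range(112,138):
    s=g[v,244:264]; wt=np.clip(np.median(s)-15-s,0,None); 
    if wt.sum()>20: pts.append([(wt*np.arange(244,264)).sum()/wt.sum(),v])
pts=np.array(pts); X=ray(pts,92); 
print(pts[[0,-1]],X[[0,-1]])
q=np.polyfit(X[:,1],X[:,0],1); ang=np.arctan2(1,q[0]); print('slot yaw',ang,'resid',np.std(X[:,0]-np.polyval(q,X[:,1])))
for y in (126,126.6,127.5): print(y,np.polyval(q,y))
print('head centre',ray([[253,124.6]],92))
T=np.linalg.inv(np.array(c['T']))
for p in ([0,0,58],[12,0,58],[-12,0,58],[0,0,20]):
    e=T[:3,:3]@np.array(p)+T[:3,3]; print(p,cv2.projectPoints(e.reshape(1,3),np.zeros(3),np.zeros(3),c['K'],np.array([float(c['k1']),0,0,0]))[0].ravel())
cv2.imwrite('pics/w5b.png',cv2.resize(px[100:300,190:330,::-1],None,fx=4,fy=3,interpolation=cv2.INTER_CUBIC)[:600])
E
python3 m.py
```

```text
[[253.04 112.  ]
 [252.63 137.  ]] [[482.66 139.25  92.  ]
 [478.35 114.66  92.  ]]
slot yaw 1.3967849033725876 resid 0.07352108969271776
126 480.307681978781
126.6 480.4131555673042
127.5 480.5713659500891
head centre [[480.68 126.96  92.  ]]
[0, 0, 58] [259.53 208.83]
[12, 0, 58] [259.55 193.92]
[-12, 0, 58] [259.51 223.27]
[0, 0, 20] [259.72 228.52]
```

View pics/w5b.png

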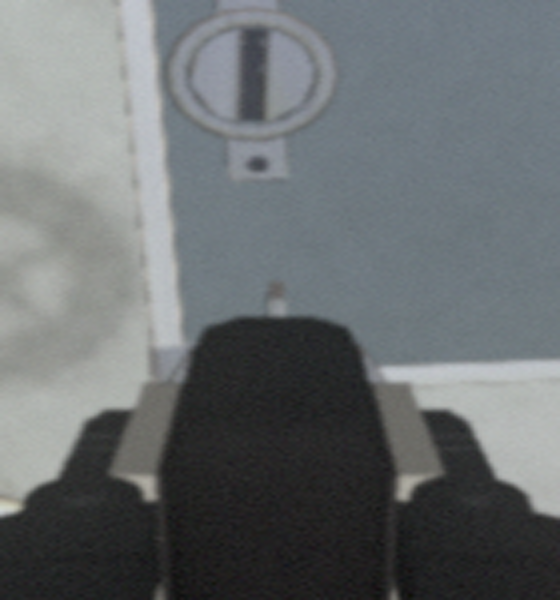

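>>> send_rows(deltas=[[0, 0, 0, 0.022, -1], [2, -0.3, 1, 0, -1], [2, -0.3, 2, 0, -1], [1.96, -0.19, 2, 0, -1], [0, 0, 2, 0, -1], [0, 0, 0.6, 0, -1], [0, 0, 0, 0, -1], [0, 0, 0, 0, -1]])

```text
t: 20.75
eef_pos: [481.0, 126.9, 162.5]
tcp_rot: [3.14, -0.0, 1.397]
wrist_force: [0.7, -0.8, -2.0]
gripper_width: 22.8
grip_force: 107.7
```

```bash
python3 -c "
from h import *
go(480.5,126.9,150,1.397)"
```

```text
t 20.75 pos [481.  126.9 162.5] rot [ 3.14  -0.     1.397] w 22.8 gf 107.7 F [ 0.7 -0.8 -2. ]
spin 0.000  before-spin cm [-0.   -0.06  1.25]  after-spin cm [-0.   -0.06  1.25] q6 0.21
```

>>> send_rows(deltas=[[0, -0.05, 0.3, 0, -1], [0, 0, 0.3, 0, -1], [0, 0, 0.3, 0, -1], [0, 0, 0.3, 0, -1], [0, 0, 0.3, 0, -1], [0, 0, 0.2, 0, -1], [0, 0, 0, 0, -1], [0, 0, 0, 0, -1]])

```text
t: 21.75
eef_pos: [479.9, 127.1, 144.8]
tcp_rot: [-3.142, 0.0, 1.398]
wrist_force: [0.2, 0.4, -0.6]
gripper_width: 22.9
grip_force: 107.7
```

>>> send_rows(deltas=[[0, 0, 0.2, 0, -1], [0, 0, 0.2, 0, -1], [0, 0, 0.2, 0, -1], [0, 0, 0.2, 0, -1], [0, 0, 0.1, 0, -1], [0, 0, 0, 0, -1], [0, 0, 0, 0, -1], [0, 0, 0, 0, -1]])

```text
t: 22.75
eef_pos: [479.9, 127.2, 137.8]
tcp_rot: [3.141, -0.0, 1.398]
wrist_force: [-3.2, 0.8, 17.1]
gripper_width: 23.0
grip_force: 110.5
```

>>> send_rows(deltas=[[0, 0, 0, 0.1, -1], [0, 0, 0, 0.1, -1], [0, 0, 0, 0.1, -1], [0, 0, 0, 0.1, -1], [0, 0, 0, 0.1, -1], [0, 0, 0, 0.1, -1], [0, 0, 0, 0.1, -1], [0, 0, 0, 0, -1]])

```text
t: 23.75
eef_pos: [481.4, 126.8, 137.8]
tcp_rot: [3.138, -0.003, 0.698]
wrist_force: [-2.0, -1.9, 14.7]
gripper_width: 22.6
grip_force: 109.8
```

```bash
python3 -c "
from h import *
o=robot.get_obs();print(o['moment'],o['wrist_force'],o['eef_pos'],o['tcp_rot'],o['gripper_width'])"
```

```text
[-0.38077089  0.4457733   0.01141455] [-1.95626601 -1.86635802 14.66353721] [481.44844696 126.77298901 137.81918618] [ 3.13829613e+00 -2.67526502e-03  6.97991900e-01] 22.641412457435983
```

>>> send_rows(deltas=[[0, 0, 0, 0.12, -1], [0, 0, 0, 0.12, -1], [0, 0, 0, 0.12, -1], [0, 0, 0, 0.12, -1], [0, 0, 0, 0.12, -1], [0, 0, 0, 0.12, -1], [0, 0, 0, 0.1, -1], [0, 0, 0, 0.05, -1]])

```text
t: 24.75
eef_pos: [481.7, 126.3, 137.8]
tcp_rot: [3.141, -0.005, -0.173]
wrist_force: [-2.3, -3.5, 14.9]
gripper_width: 22.9
grip_force: 109.8
```

```bash
python3 -c "
from h import *
o=robot.get_obs();print(o['moment'],o['wrist_force'],o['eef_pos'],o['tcp_rot'],o['gripper_width'])"
```

```text
[-0.72577717  0.35795972  0.05795658] [-2.31672891 -3.46545006 14.90749204] [481.73234221 126.30638115 137.83415786] [ 3.14066905 -0.00490693 -0.17269935] 22.946101883798587
```

>>> send_rows(deltas=[[0, 0, 0, 0.03, -1], [0, 0, 0, 0.03, -1], [0, 0, 0, 0.03, -1], [0, 0, 0, 0.03, -1], [0, 0, 0, 0, -1], [0, 0, 0, 0, -1], [0, 0, 0, 0, -1], [0, 0, 0, 0, -1]])

```text
t: 25.75
eef_pos: [481.7, 126.3, 137.8]
tcp_rot: [3.141, -0.005, -0.289]
wrist_force: [-2.2, -2.8, 15.8]
gripper_width: 23.0
grip_force: 109.9
```

```bash
python3 -c "
from h import *
o=robot.get_obs();print(o['moment'],o['wrist_force'],o['eef_pos'],o['tcp_rot'],o['gripper_width'])"
```

```text
[-0.64515511  0.34580213  0.29911239] [-2.15607604 -2.84972135 15.80557664] [481.7028275  126.26112606 137.83503962] [ 3.14087374 -0.00505264 -0.28937835] 22.974118795255347
```

>>> send_rows(deltas=[[0, 0, 0, -0.09, -1], [0, 0, 0, -0.09, -1], [0, 0, -0.5, 0, -1], [0, 0, -1, 0, -1], [0, 0, -2, 0, -1], [0, 0, -4, 0, -1], [-3, 0, -2, 0, -1], [-3, 0, 0, 0, -1]])

```text
t: 26.75
eef_pos: [420.6, 134.0, 232.4]
tcp_rot: [-3.141, -0.004, -0.113]
wrist_force: [-0.7, 0.1, -1.4]
gripper_width: 22.9
grip_force: 107.8
```

```bash
cat > n.py <<'E'
from h import *
np.set_printoptions(precision=2,suppress=True)
f,W=grab('wrist')
ok=~np.isnan(W[...,0])
c=np.array([541,121]);a=-.108
d=(W[...,:2]-c)@np.array([[np.cos(a),-np.sin(a)],[np.sin(a),np.cos(a)]])
for x in (-85,-40,0,40,85):
    m=ok&(abs(d[...,0]-x)<5)&(abs(d[...,1])<110)&(abs(d[...,1])>35)&(W[...,2]<100); print(x,m.sum(),np.median(W[m][:,2]) if m.sum()>5 else '')
m=ok&(np.hypot(W[...,0]-480.5,W[...,1]-126.9)<26)&(W[...,2]<105); v,u=np.where(m); print(u.min(),u.max(),v.min(),v.max(),np.median(W[m][:,2]))
m2=ok&(np.hypot(W[...,0]-480.5,W[...,1]-126.9)<14.5)&(W[...,2]<105)
g=cv2.cvtColor(f['pixels'],cv2.COLOR_RGB2GRAY)
Q=W[m2&(g<np.median(g[m2])-25)]; 
if len(Q)>8:
    Q=Q[:,:2]; w,V=np.linalg.eigh(np.cov(Q.T)); e=V[:,1]; print('slot dir rad',np.arctan2(e[1],e[0]),'of pi; sd',np.sqrt(w),len(Q))
save(f,'w6.png',(u.min()-8,v.min()-8,u.max()+8,v.max()+8),5)
plan(513,-437.4,200,.14,10,-1)
E
python3 n.py
```

```text
-85 1348 80.01234834853818
-40 1448 79.15991169169891
0 1574 79.05953072043886
40 1725 78.9781410561053
85 0 
235 284 98 148 88.65681611482987
slot dir rad 3.028101294969131 of pi; sd [2.1  8.08] 193
t 26.80 pos [414.  134.4 231. ] rot [ 3.14  0.01 -0.11] w 22.6 gf 107.8 F [-4.8 -0.4 -1.9]
spin -0.252  before-spin cm [16.23 55.71  3.03]  after-spin cm [ 1.84 58.    3.03] q6 1.74
[1.62,5.57,0.31,-0.025,-1],[1.48,5.61,0.31,-0.025,-1],[1.34,5.65,0.31,-0.025,-1],[1.20,5.68,0.31,-0.025,-1],[1.05,5.71,0.31,-0.025,-1],[0.91,5.73,0.31,-0.025,-1],[0.76,5.75,0.31,-0.025,-1],[0.62,5.77,0.31,-0.025,-1],
[0.47,5.78,0.31,-0.025,-1],[0.33,5.79,0.31,-0.025,-1],
```

View pics/w6.png

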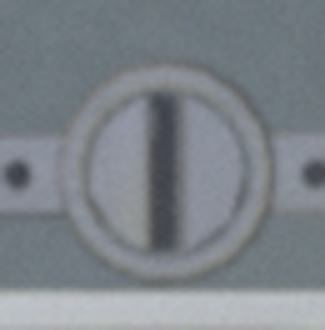

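Slot direction is −0.113 rad against a case yaw of −0.108, and the lid lies level at 79 mm, so the lock is home. Next I take the key back to its bay.

>>> send_rows(deltas=[[1.6, 5.55, 0.2, -0.025, -1], [1.5, 5.6, 0.2, -0.025, -1], [1.35, 5.65, 0.2, -0.025, -1], [1.2, 5.7, 0.2, -0.025, -1], [1.05, 5.7, 0.2, -0.025, -1], [0.9, 5.75, 0.2, -0.025, -1], [0.75, 5.75, 0.2, -0.025, -1], [0.6, 5.75, 0.2, -0.025, -1]])

```text
t: 27.8
eef_pos: [498.5, -325.2, 214.4]
tcp_rot: [-3.141, 0.001, 0.088]
wrist_force: [1.5, 0.9, -1.3]
gripper_width: 22.3
grip_force: 107.9
```

>>> send_rows(deltas=[[0.45, 5.8, 0.2, 0, -1], [0.35, 5.8, 0.2, 0, -1], [0, 0, 0, 0, -1], [0, 0, 0, 0, -1], [0, 0, 0, 0, -1], [0, 0, 0, 0, -1], [0, 0, 0, 0, -1], [0, 0, 0, 0, -1]])

```text
t: 28.8
eef_pos: [517.0, -438.0, 211.1]
tcp_rot: [3.141, -0.0, 0.088]
wrist_force: [-0.1, 0.2, -1.6]
gripper_width: 23.1
grip_force: 108.2
```

```bash
cat > p.py <<'E'
from h import *
from b0 import rect
f,W=grab('wrist'); 
cv2.imwrite('pics/w7.png',cv2.resize(f['pixels'][130:330,170:350,::-1],None,fx=3,fy=3))
P=W.reshape(-1,3);P=P[~np.isnan(P[:,0])]
def box(x0,x1,y0,y1,z0,z1): return P[(P[:,0]>x0)&(P[:,0]<x1)&(P[:,1]>y0)&(P[:,1]<y1)&(P[:,2]>z0)&(P[:,2]<z1)]
rect(box(440,580,-500,-290,61,70),'plate'); rect(box(460,580,-390,-300,100,130),'tbar')
go(513,-437.4,100,.1)
E
python3 p.py
```

```text
plate 6890 [ 517.4 -391.5] [ 70.1 150. ] 2.4 z 65.7
tbar 1062 [ 511.3 -347.3] [12.9 63.7] 85.3 z 120.9
t 28.85 pos [ 516.9 -438.1  211. ] rot [ 3.141 -0.     0.088] w 23.0 gf 108.2 F [ 0.   0.5 -2.1]
spin -0.012  before-spin cm [-0.38 -0.11 11.1 ]  after-spin cm [-0.38 -0.12 11.1 ] q6 0.62
```

View pics/w7.png

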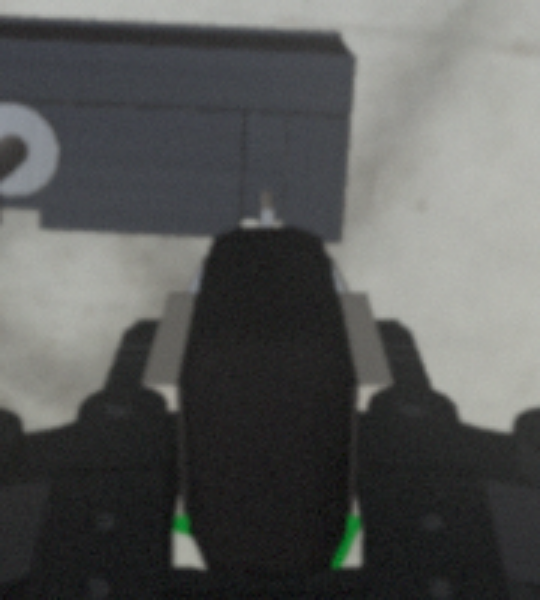

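>>> send_rows(deltas=[[-0.38, -0.12, 2, 0, -1], [0, 0, 3, 0, -1], [0, 0, 2, 0, -1], [0, 0, 1.5, 0, -1], [0, 0, 1, 0, -1], [0, 0, 1, 0, -1], [0, 0, 0.8, 0, -1], [0, 0, 0, 0, -1]])

```text
t: 29.85
eef_pos: [512.7, -437.2, 97.3]
tcp_rot: [-3.141, 0.001, 0.088]
wrist_force: [-0.3, -0.0, -0.6]
gripper_width: 22.7
grip_force: 108.2
```

>>> send_rows(deltas=[[0, 0, 0.5, 0, -1], [0, 0, 0.5, 0, -1], [0, 0, 0.4, 0, -1], [0, 0, 0.3, 0, -1], [0, 0, 0.1, 0, -1], [0, 0, 0, 0, -1], [0, 0, 0, 0, -1], [0, 0, 0, 0, -1]])

```text
t: 30.85
eef_pos: [513.0, -437.6, 80.0]
tcp_rot: [3.141, -0.0, 0.088]
wrist_force: [0.9, 0.2, -0.7]
gripper_width: 22.8
grip_force: 108.2
```

>>> send_rows(deltas=[[0, 0, 0.1, 0, -1], [0, 0, 0.05, 0, -1], [0, 0, 0, 0, -1], [0, 0, 0, 0, -0.3], [0, 0, 0, 0, 0], [0, 0, 0, 0, 0.5], [0, 0, 0, 0, 0.5], [0, 0, 0, 0, 0.5]], squeeze=30)

```text
t: 31.85
eef_pos: [512.9, -437.5, 78.2]
tcp_rot: [-3.141, 0.0, 0.088]
wrist_force: [-0.1, 0.3, 0.2]
gripper_width: 63.7
grip_force: 0.0
```

>>> send_rows(deltas=[[0, 0, -2, 0, 0.5], [0, 0, -4, 0, 0.5], [0, 0, -5, 0, 0.5], [-2, 0, -2, 0, 0.5], [-2, 0, 0, 0, 0.5], [0, 0, 0, 0, 0.5], [0, 0, 0, 0, 0.5], [0, 0, 0, 0, 0.5]])

```text
t: 32.85
eef_pos: [473.2, -440.6, 207.1]
tcp_rot: [-3.14, 0.001, 0.088]
wrist_force: [0.2, 0.6, -0.5]
gripper_width: 64.1
grip_force: 0.0
```

```bash
python3 k.py; python3 - <<'E'
from h import *
f,W=grab('scene'); P=W.reshape(-1,3)
c=np.array([541,121]);a=-.108;d=(P[:,:2]-c)@np.array([[np.cos(a),-np.sin(a)],[np.sin(a),np.cos(a)]])
for x in (-85,-50,0,50,85):
    m=(abs(d[:,0]-x)<6)&(abs(d[:,1])<105)&(abs(d[:,1])>35); print(x,np.nanmedian(P[m,2]))
E
```

```text
griptop 1314 [ 512.9 -436.5] [40.3 23.7] 5.8 z 123.8
grip 1344 [ 513.1 -436.5] [40.7 23.7] 5.8 z 123.7
collar 177 [ 519.2 -432.3] [66.6 64.4] 0.4 z 67.3
plate 6465 [ 516.8 -391.5] [ 70.6 150. ] 2.1 z 65.8
tbar 1245 [ 511.5 -347.1] [13.1 63.5] 85.5 z 120.9
t 32.90 pos [ 473.3 -440.7  207.3] rot [-3.14e+00  1.00e-03  8.80e-02] w 63.8 gf 0.0 F [-0.6  0.1  1.3]
spin 0.028  before-spin cm [ 3.890e+00 -1.000e-02  1.292e+01]  after-spin cm [ 3.89 -0.12 12.92] q6 0.56
-85 79.99915130711099
-50 79.37213453778469
0 79.11337443066577
50 78.82281172497812
85 80.44800870064131
```

The key hangs as it did at the start, with its handle top at 124 mm. The lid is down and locked, and the arm is clear.

```bash
python3 -c "
from bench import robot
print(robot.hand_in())"
```

```text
the job is handed in; nothing more can be done
None
```

I handed the job in at about 33 s of the 72 s allowed: the low carton is flat in its pocket, the lid is shut with the lock at its end stop, and the key hangs upright in its right bay; the hand-in returned no verdict.

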